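Seat the stud cap, then rock the angle gauge on it to the red mark and hold

ROBOT

A 6-joint arm with a two-finger parallel gripper is mounted at the origin on a cart in front of the work surface, level with it; the furniture and walls round the work are solid. World frame = base frame: x ahead of the robot, y to its left, z up, the work surface at z = 0. Lengths are in m, angles in rad, forces in N, time in s.
With the tool pointing down it reaches from about 0.3 to 0.775 m from the base axis. Payload 14.6 kg.
Tool frame: the origin (TCP) lies on the front face of the gripper's body, between the roots of the fingers; the fingertips stand 97 mm ahead of it and the grasp point (between the pads) lies 78 mm ahead of it; z points along the fingers, x is the direction in which the jaws open and shut, and the axes are right-handed (so a half turn about z gives the same grasp; the last joint's range is limited). The gripper opens to 94 mm and grips with 3 to 60 N. Pads are 16 mm wide; open, the fingers measure 119 mm over their backs; the gripper's body (75 mm by 177 mm) begins 78 mm behind the grasp point.
Start: joints at [1.054, 0.3, 1.521, -0, 1.321, -0.067], TCP at [0.239, 0.495, 0.303] pointing down, gripper open.
Joint ranges: [-3.03, 3.03], [-0.79, 2.21], [0.23, 2.52], [-1.04, 4.18], [0, 3.07], [-2.55, 2.55]. Speed limits (rad/s): [2.22, 2.22, 2.57, 3.14, 3.14, 3.14].

INTERFACE

Orientations are given as [roll, pitch, yaw] about the fixed x, y, z axes, in that order (R = Rz(yaw) Ry(pitch) Rx(roll)).
In Python, from station import sensors, camera, ctrl gives the robot as it stands.
- The arm moves only by the tool move_arm, never from a script. Its argument "rows" is text: rows parted by semicolons, each of 6 numbers parted by spaces: the shift along the tool's x, y, z in mm, then the turn, a rotation vector about the tool's x, y, z in rad. In form: x y z wx wy wz; .... A call has 1 to 20 rows; each row shifts and turns the pose as measured when the row begins, along the tool's axes as they then stand; what a row does not reach is not made up. A row lasts 1/8 s, in which the tool goes at most 62.5 mm and 10.7 degrees, less where a joint would pass 70% of its speed; a pose out of reach is approached as far as the arm can. A call with a gripper value outside its range is refused whole. "grip" is the opening, from -1 (shut) to 1 (fully open), set as the call begins (left out, the last holds). The fingers move at their own pace and stop on an object; "newtons" is the grip in N (left out, the last holds). Time passes only in rows, so rows that do not move let the fingers close. It gives the time, the measured TCP pose, the force and the opening at its end, in the units of the state.
- sensors.get_obs(): the state, without advancing time (a new reading comes with each control period).
- camera(name): name is "scene" or "top" or "wrist"; returns a dict with "color" (420x560x3 uint8, blue, green, red), "z_map" (420x560 float32, m along the optical axis (not along the pixel's ray), 0 where there is no reading), "mtx" (3x3 intrinsics, pixels), "position" and "attitude" of the camera in the world; the wrist camera has in their place "hand_eye" (4x4, takes a point from camera to tool coordinates, whose origin is the TCP and whose axes are the tool frame's). Camera axes: x right, y down, z forward; pixel columns grow to the right and rows downward; lengths in m; the calibration is good to about 2 mm. A picture is of the moment at which its call begins: read the wrist's pose just before it.
- ctrl.hand_in(): hands the job in, once; it reports no verdict.
The state is a dict: "time_s": time; "qpos": joint angles; "joint_vel": joint speeds; "tau": joint torques, N m; "ee_pos": TCP position; "eef_rot": TCP orientation; "force": force on the tool from outside, world axes, zero at the start; "moment": the same for the moment, N m; "grip_width": finger opening in m.
Only numpy, scipy, OpenCV 4.12 (cv2) and the standard library are available. Lean on these libraries where they do the work, as an engineer would, in place of code of your own. Each camera call takes 0.05 s, during which the arm holds its last target.

TASK

Press the domed steel cap on the wooden stud block straight down until it is fully home and its orange band has gone. Then pick up the angle gauge by its black handle, stand its foot upright on the middle of the dome for a moment, and rock it sideways there until the freely hanging needle comes to rest over the middle of the red mark on the dial. Finish while still gripping the gauge, its foot bearing on the dome and the needle steady on the mark; leave the other parts on the table where they are.

Things in the scene. Friction and masses are not known exactly. Their poses are not given: they have to be found in the camera images.
- block: Fixed wooden joist offcut, 90 x 90 x 45 mm, lying on the table, its sides along its own x and y. A fixed rusty flange (84 mm across, 40 mm high) stands in the middle of its top and carries the cap. Tall gear shafts (up to 240 mm) and a leaning lever stand on the table close by on its right: come in high. Origin: centre of its underside on the table; z up.
- cap_top (a point): Highest point of the bright steel domed cap that slides straight up and down on the flange's hub. The dome is a half ball of radius 22 mm, so its centre lies 22 mm below this point. With the cap fully home this point is 113 mm above the table.
- cap (a joint): How far the cap is pressed down (m): 0 standing 8 mm proud with an orange band showing under it, 0.008 fully home on the hub. It drags with about 5 N of friction, stays where it is left, and stops hard at 0.008; a push of 10 to 15 N seats it.
- gauge: Loose angle gauge, 150 mm high, about 0.35 kg, upright at the start: flat dark foot (46 along x, 80 along y, 12 high), round dial housing (90 mm across in y-z, 26 thick along x, axis 58 above the foot's underside), square handle on top. Origin: centre of the foot's underside. A white dial face looks to -x, an identical one (same needle and mark) to +x; z up along the handle.
- gauge_handle (a point): Centre of the gauge's black square handle, 24 x 24 mm across and 50 mm tall; it lies 125 mm above the foot's underside on the gauge's z axis. Axes as the gauge's: pinch it along x or along y.
- gauge_foot (a point): Centre of the underside of the gauge's foot; axes as the gauge's.
- pointer (a joint): Angle (rad) of the black needle, which swings freely about the dial's axis (gauge x) and always hangs straight down in the world, settling in about a second. 0: towards the foot; positive: tip towards the gauge's +y. Leaning the gauge's top towards its own +y by an angle a makes it read +a.
- pointer_tip (a point): Tip of the needle on the -x face, 34 mm from the dial's axis; its z axis runs back up along the needle.
- mark (a joint): Angle (rad) of the red mark on the dial's rim, in the same sense as the needle's angle, so the needle is on the mark when the two are equal. The mark stays where it was set, 0.20 to 0.36 rad on the +y side; it is 5 mm wide.
- mark_mid (a point): Middle of the red mark on the -x face, 34 mm from the dial's axis; its z axis points to the dial's axis.
- piston: Bystander, leave it alone: grey piston standing crown up, 76 mm across, 66 mm high. Origin: centre of its underside.
- jar: Bystander, leave it alone: cream jar with a black lid, 49 mm across, 90 mm high. Origin: centre of its underside.
- spring: Bystander, leave it alone: short grey coil spring standing on end, 44 mm across, 50 mm high. Origin: centre of its underside.
- nut: Bystander, leave it alone: big rusty hexagon nut, 52 mm across, 23 mm high. Origin: centre of its underside.
- tin: Bystander, leave it alone: flat black tin, 82 mm across, 42 mm high. Origin: centre of its underside.

How it is judged:
By the outcome, as a careful person would: the job done as asked, in the order asked, and still so for the second after the job is handed in, while the arm keeps its last pose, push and grip.
It also fails if it takes over 64 s, if anything falls off the work surface, if the arm or the gripper's body presses on something with over 40 N, if the wrist force passes 120 N, or if a joint passes its speed limit or range.

## Working session

There is one attempt and no reset: what is moved stays moved. The work goes in short steps, Python scripts to look and compute and a tool call to move; the robot and the scene stay as the last step left them, time stands still between calls to the robot, and variables do not carry over. Pictures are saved under pics/ and viewed, and the job is handed in when it is done.

Besides the shell and the picture viewer there is one more tool, called after "Emit:" as name(argument=value, ...) on one line, values as JSON. move_arm: Moves the arm, as the interface text tells. Its arguments: {"type":"object","properties":{"rows":{"type":"string"},"grip":{"type":"number"},"newtons":{"type":"number"}},"required":["rows"]}

```bash
ls; mkdir -p pics; python3 - <<'E'
from station import sensors,camera
import cv2,numpy as np
print(sensors.get_obs())
for n in ["scene","top","wrist"]:
    c=camera(n); cv2.imwrite(f"pics/{n}0.png",c["color"]); np.savez(f"{n}0.npz",**c)
    print(n,c["mtx"],c.get("position"),c.get("attitude"),c.get("hand_eye"))
E
```

```text
pics
{'time_s': 0.0, 'qpos': array([ 1.05435829e+00,  3.00459898e-01,  1.52159895e+00, -2.65888257e-05,
        1.32066676e+00, -6.66039654e-02]), 'joint_vel': array([-0.00056157,  0.00088025, -0.00104736, -0.0016976 ,  0.0016715 ,
        0.00111727]), 'tau': array([-1.12049293e-03, -5.31815064e+01, -3.52725792e+01,  7.07434723e-02,
        2.44842202e-02, -1.25744891e-04]), 'ee_pos': array([0.23908231, 0.495149  , 0.30208485]), 'eef_rot': array([-3.14154295e+00,  1.13215418e-03,  1.12096888e+00]), 'force': array([-0.2477672 ,  0.0641148 ,  0.09050941]), 'moment': array([-0.01083097, -0.01576169,  0.00324368]), 'grip_width': 0.09406955610181698}
scene [[472.88336683   0.         276.47470987]
 [  0.         472.88336683 211.794403  ]
 [  0.           0.           1.        ]] [-0.30135256 -1.20073664  0.85776395] [-2.04855884 -0.01815297 -0.61791188] None
top [[441.56488043   0.         286.02639131]
 [  0.         441.56488043 201.92826524]
 [  0.           0.           1.        ]] [ 0.26587628 -0.00881215  1.55725577] [-2.93818777e+00  2.29358942e-03 -1.65072054e+00] None
wrist [[326.38550919   0.         279.48939073]
 [  0.         326.38550919 215.17270005]
 [  0.           0.           1.        ]] None None [[ 9.99999588e-01  7.66403785e-04 -4.86314780e-04  1.32988658e-03]
 [-5.94246102e-04  9.57786651e-01  2.87479351e-01 -8.40281434e-02]
 [ 6.86111067e-04 -2.87478944e-01  9.57786712e-01 -8.18402466e-02]
 [ 0.00000000e+00  0.00000000e+00  0.00000000e+00  1.00000000e+00]]
```

View pics/scene0.png

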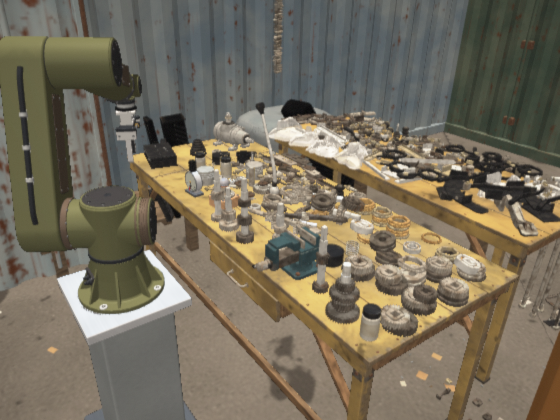

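View pics/top0.png

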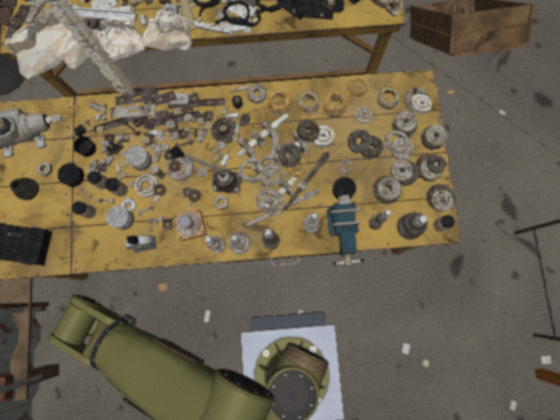

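View pics/wrist0.png

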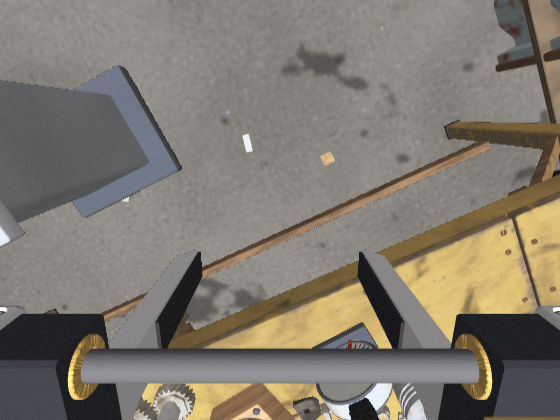

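The top view shows the gauge near (140,240) and the stud block with its cap near (190,224). I'll zoom in and get coordinates.

```bash
cat > h.py <<'E'
import numpy as np,cv2
from scipy.spatial.transform import Rotation as R
def load(n): return dict(np.load(n))
def pose(c):
    return R.from_euler('xyz',c["attitude"]).as_matrix(),np.array(c["position"])
def wpose(c,ee,rot):
    T=np.eye(4);T[:3,:3]=R.from_euler('xyz',rot).as_matrix();T[:3,3]=ee
    M=T@c["hand_eye"];return M[:3,:3],M[:3,3]
def pts(c,Rm,p):
    z=c["z_map"];v,u=np.indices(z.shape);K=c["mtx"]
    P=np.stack([(u-K[0,2])/K[0,0]*z,(v-K[1,2])/K[1,1]*z,z],-1)
    W=P@Rm.T+p; W[z<=0]=np.nan; return W
def plane(c,Rm,p,u,v,h):
    K=c["mtx"];d=Rm@np.array([(u-K[0,2])/K[0,0],(v-K[1,2])/K[1,1],1]);return p+d*(h-p[2])/d[2]
def proj(c,Rm,p,X):
    q=Rm.T@(np.array(X)-p);K=c["mtx"];return K[0,0]*q[0]/q[2]+K[0,2],K[1,1]*q[1]/q[2]+K[1,2]
E
python3 - <<'E'
from h import *
t=load("top0.npz");s=load("scene0.npz")
cv2.imwrite("pics/topz.png",cv2.resize(t["color"][165:275,90:240],None,fx=5,fy=5,interpolation=cv2.INTER_CUBIC))
cv2.imwrite("pics/scez.png",cv2.resize(s["color"][130:260,150:310],None,fx=4.6,fy=4.6,interpolation=cv2.INTER_CUBIC))
W=pts(t,*pose(t))
for u,v in [(140,240),(190,224),(120,217),(226,180),(130,240),(150,238),(215,243),(239,241),(240,262)]: print(u,v,W[v,u].round(3))
E
```

```text
140 240 [0.477 0.465 0.095]
190 224 [0.515 0.294 0.109]
120 217 [0.565 0.54  0.069]
226 180 [0.664 0.171 0.079]
130 240 [0.471 0.479 0.151]
150 238 [0.484 0.438 0.074]
215 243 [0.443 0.211 0.13 ]
239 241 [0.446 0.136 0.102]
240 262 [ 0.441  0.22  -0.727]
```

View pics/topz.png

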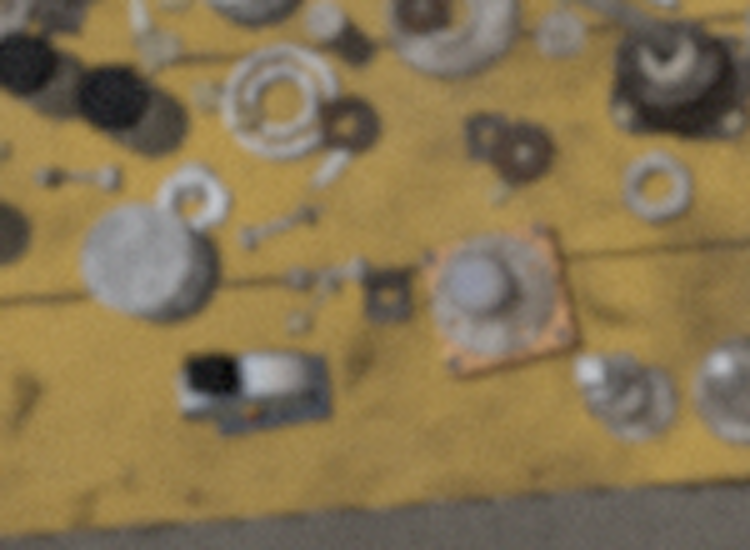

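View pics/scez.png

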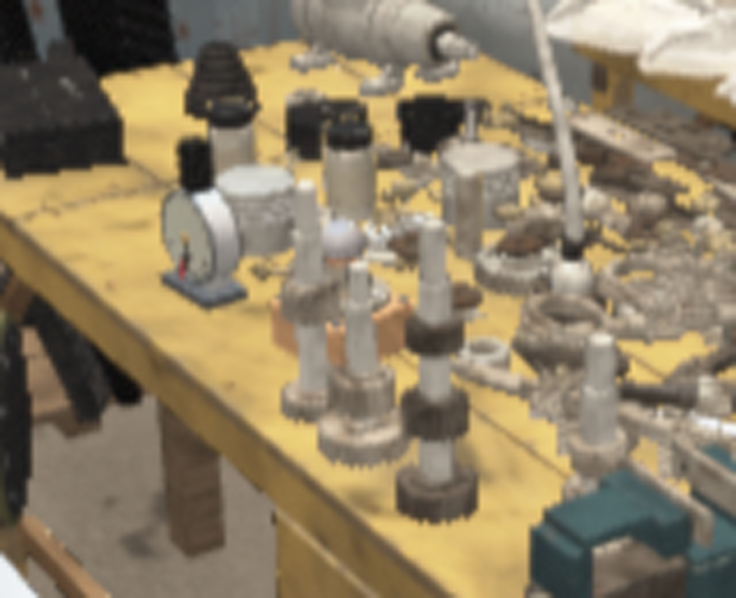

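```bash
python3 - <<'E'
from h import *
for n in ["top0","scene0"]:
    t=load(n+".npz")
    W=pts(t,*pose(t)).reshape(-1,3)
    m=(W[:,0]>.35)&(W[:,0]<.8)&(W[:,1]>0.05)&(W[:,1]<.65)&(W[:,2]>.1)&(W[:,2]<.6)
    Q=W[m]
    k=np.round(Q[:,:2]/.03).astype(int)
    print(n)
    for kk in np.unique(k,axis=0):
        s=Q[(k==kk).all(1)]; print((kk*.03).round(2),len(s),s[:,2].max().round(3),np.median(s,0).round(3))
E
```

```text
top0
[0.42 0.21] 12 0.116 [0.432 0.215 0.112]
[0.42 0.24] 6 0.117 [0.433 0.23  0.109]
[0.45 0.06] 6 0.162 [0.449 0.052 0.158]
[0.45 0.15] 40 0.164 [0.45  0.141 0.144]
[0.45 0.21] 111 0.206 [0.448 0.213 0.139]
[0.45 0.24] 23 0.206 [0.442 0.229 0.12 ]
[0.45 0.48] 12 0.14 [0.464 0.478 0.107]
[0.48 0.21] 10 0.117 [0.468 0.214 0.112]
[0.48 0.24] 3 0.116 [0.472 0.226 0.115]
[0.48 0.45] 24 0.154 [0.477 0.463 0.104]
[0.48 0.48] 90 0.157 [0.476 0.472 0.147]
[0.48 0.51] 2 0.102 [0.466 0.501 0.101]
[0.51 0.3 ] 47 0.123 [0.517 0.303 0.113]
[0.51 0.33] 16 0.118 [0.518 0.32  0.11 ]
[0.54 0.06] 16 0.141 [0.55  0.054 0.137]
[0.54 0.3 ] 49 0.125 [0.534 0.301 0.114]
[0.54 0.33] 18 0.12 [0.534 0.321 0.114]
[0.57 0.06] 44 0.144 [0.568 0.062 0.132]
[0.6  0.06] 21 0.137 [0.592 0.058 0.129]
[0.6  0.66] 1 0.1 [0.613 0.65  0.1  ]
[0.63 0.06] 5 0.117 [0.642 0.069 0.113]
[0.63 0.09] 8 0.122 [0.642 0.081 0.118]
[0.63 0.66] 1 0.1 [0.617 0.65  0.1  ]
[0.66 0.06] 38 0.135 [0.651 0.061 0.119]
[0.66 0.09] 42 0.127 [0.653 0.095 0.121]
[0.66 0.12] 19 0.128 [0.666 0.111 0.117]
[0.66 0.18] 52 0.231 [0.672 0.179 0.162]
[
[... 2134 characters left out ...]
674 0.209 0.264]
[0.66 0.24] 58 0.408 [0.67  0.247 0.372]
[0.66 0.27] 34 0.41 [0.663 0.26  0.396]
[0.69 0.06] 1 0.14 [0.693 0.051 0.14 ]
[0.69 0.09] 13 0.122 [0.694 0.103 0.118]
[0.69 0.12] 16 0.123 [0.689 0.109 0.116]
[0.69 0.15] 8 0.151 [0.679 0.164 0.118]
[0.69 0.18] 84 0.248 [0.679 0.175 0.164]
[0.69 0.21] 45 0.31 [0.678 0.208 0.261]
[0.69 0.24] 48 0.41 [0.678 0.244 0.349]
[0.69 0.27] 3 0.389 [0.683 0.257 0.387]
[0.72 0.09] 8 0.122 [0.714 0.096 0.118]
[0.72 0.12] 4 0.119 [0.71  0.108 0.114]
[0.75 0.09] 3 0.108 [0.764 0.084 0.106]
[0.78 0.06] 1 0.103 [0.771 0.075 0.103]
[0.78 0.09] 19 0.111 [0.778 0.09  0.106]
[0.78 0.12] 1 0.104 [0.787 0.107 0.104]
[0.81 0.09] 2 0.107 [0.797 0.092 0.105]
```

Emit:
move_arm(rows="0 0 -25 0 0 0; -6 42 -25 0 0 0; -6 42 0 0 0 0; -6 42 0 0 0 0; -6 42 0 0 0 0; 0 0 0 0 0 -0.15; 0 0 0 0 0 -0.15; 0 0 0 0 0 -0.15; 0 0 0 0 0 0; 0 0 0 0 0 0")

```text
time_s: 1.4
ee_pos: [0.3843, 0.3969, 0.3513]
eef_rot: [-3.138, 0.005, 1.58]
force: [1.0, -0.7, -0.4]
grip_width: 0.094
```

```bash
cat > w.py <<'E'
import sys
from station import sensors,camera
from h import *
def wrist(tag):
    o=sensors.get_obs(); c=camera("wrist"); c["ee"]=o["ee_pos"];c["rot"]=o["eef_rot"]
    np.savez(f"{tag}.npz",**c); cv2.imwrite(f"pics/{tag}.png",c["color"]); print(o["time_s"],o["ee_pos"].round(4),o["eef_rot"].round(4),o["force"].round(2),o["grip_width"]); return c
if __name__=="__main__": wrist(sys.argv[1])
E
python3 w.py w1
```

```text
1.4 [0.3843 0.3969 0.3513] [-3.1382  0.0047  1.5799] [ 1.04 -0.75 -0.4 ] 0.09397476656657118
```

View pics/w1.png

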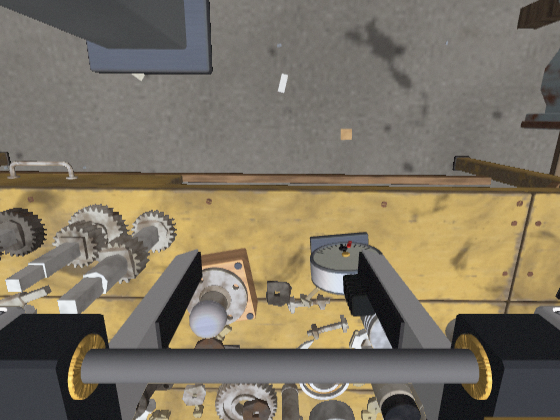

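Both parts show between the fingers: the dome near (210,315), the handle near (357,292), the dial top near (345,250). Moving forward should bring them up the image for a better look.

Emit:
move_arm(rows="0 40 0 0 0 0; 0 40 0 0 0 0; 0 0 0 0 0 0; 0 0 0 0 0 0;0 0 0 0 0 0")

```text
time_s: 2.08
ee_pos: [0.4649, 0.3982, 0.3512]
eef_rot: [-3.138, 0.004, 1.574]
force: [-1.2, 0.1, -0.2]
grip_width: 0.0944
```

```bash
python3 w.py w2
```

```text
2.075 [0.4649 0.3982 0.3512] [-3.1381  0.0045  1.5739] [-1.25  0.12 -0.16] 0.09437060954593257
```

View pics/w2.png

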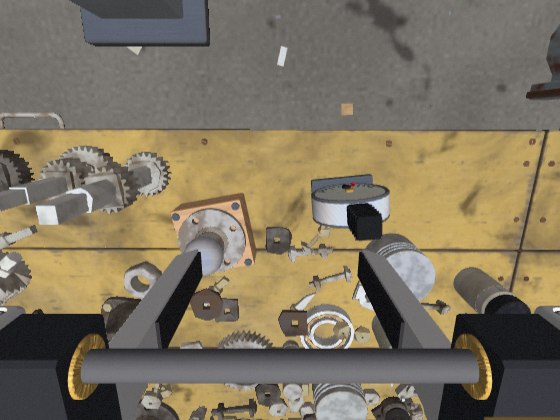

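The dome is at (208,255), the handle at (365,220) and the foot's near edge around (340,182), all clear. I'll fit a sphere to the dome and a rectangle to the handle top.

```bash
python3 - <<'E'
from h import *
from scipy.optimize import least_squares
for n in ["w1","w2"]:
    c=load(n+".npz");Rm,p=wpose(c,c["ee"],c["rot"]);W=pts(c,Rm,p)
    hsv=cv2.cvtColor(c["color"],cv2.COLOR_BGR2HSV)
    m=(np.hypot(W[...,0]-.526,W[...,1]-.305)<.03)&(W[...,2]>.095)&(W[...,2]<.14)
    Q=W[m]
    f=least_squares(lambda x:np.linalg.norm(Q-x,axis=1)-.022,[.526,.305,.1],loss='soft_l1',f_scale=.001)
    print(n,len(Q),"dome centre",f.x.round(4),"top",f.x[2]+.022,np.abs(f.fun).mean())
    m=(np.hypot(W[...,0]-.476,W[...,1]-.473)<.03)&(W[...,2]>.143)&(W[...,2]<.16)
    Q=W[m];r=cv2.minAreaRect((Q[:,:2]*1000).astype(np.float32));print(len(Q),"handle",r,Q.mean(0).round(4), np.median(Q[:,2]))
    # table height
    print("table z",np.nanmedian(W[(hsv[...,0]>18)&(hsv[...,0]<30)&(hsv[...,1]>130)&(W[...,2]>-.05)&(W[...,2]<.05)][:,2]))
    # foot: points z between .005 and .018 near gauge
    m=(np.abs(W[...,0]-.46)<.06)&(np.abs(W[...,1]-.47)<.07)&(W[...,2]>.009)&(W[...,2]<.015)
    Q=W[m];r=cv2.minAreaRect((Q[:,:2]*1000).astype(np.float32));print("foot",len(Q),r)
E
python3 - <<'E'
from h import *
c=load("w2.npz")["color"]
cv2.imwrite("pics/w2z.png",cv2.resize(c[150:290,160:400],None,fx=3.3,fy=3.3,interpolation=cv2.INTER_CUBIC))
E
```

```text
w1 1085 dome centre [0.5297 0.3128 0.0972] top 0.11920804695440218 0.00047704168521486303
478 handle ((477.7472839355469, 479.3458557128906), (24.523447036743164, 22.301912307739258), 9.339900970458984) [0.4771 0.4777 0.1489] 0.14941745226393982
table z -0.04723656238517113
foot 478 ((465.1495666503906, 479.0390930175781), (21.46047592163086, 79.04978942871094), 7.215335845947266)
w2 832 dome centre [0.5297 0.3126 0.0972] top 0.11922615312751914 0.00044602035788424035
689 handle ((478.01318359375, 480.81817626953125), (24.538331985473633, 24.691659927368164), 6.3631110191345215) [0.4768 0.4796 0.149 ] 0.14939623658626888
table z -0.0008077149441412801
foot 460 ((460.98577880859375, 478.9049377441406), (14.568422317504883, 80.0331802368164), 8.97797679901123)
```

View pics/w2z.png

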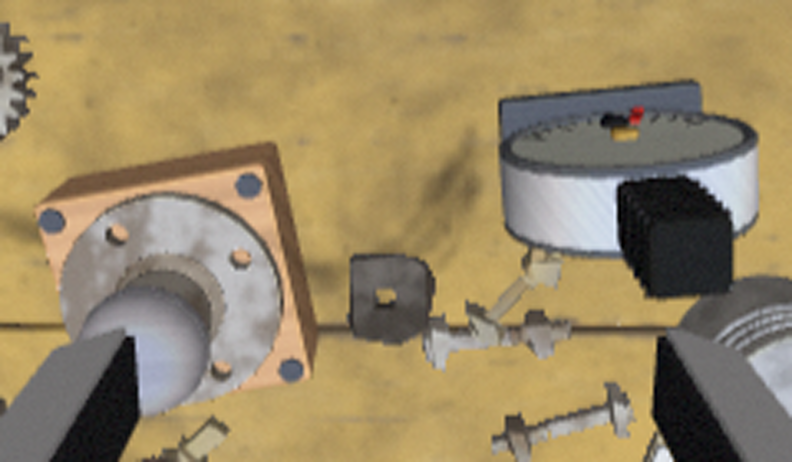

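Emit:
move_arm(rows="-43 33 0 0 0 0; -43 32 0 0 0 0; 0 0 40 0 0 0; 0 0 40 0 0 0; 0 0 25 0 0 0; 0 0 0 0 0 0; 0 0 0 0 0 0", grip=-1, newtons=30)

```text
time_s: 3.0
ee_pos: [0.5288, 0.3113, 0.2478]
eef_rot: [3.14, 0.002, 1.577]
force: [0.5, -0.2, 0.0]
grip_width: 0.0273
```

```bash
python3 w.py w3
```

```text
3.0 [0.5288 0.3113 0.2478] [3.1400e+00 1.5000e-03 1.5767e+00] [ 0.51 -0.25  0.  ] 0.027312386824147845
```

View pics/w3.png

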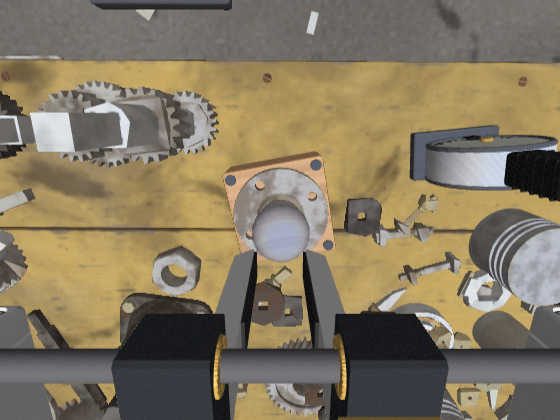

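The dome sits centred between the closing fingers at (280,232). I'll finish closing and refit the dome.

Emit:
move_arm(rows="0 0 0 0 0 0; 0 0 0 0 0 0; 0 0 0 0 0 0")

```text
time_s: 3.42
ee_pos: [0.5291, 0.3117, 0.2501]
eef_rot: [3.137, 0.0, 1.577]
force: [0.3, -0.7, -0.2]
grip_width: 0.0006
```

```bash
python3 - <<'E'
from h import *
from w import wrist
from scipy.optimize import least_squares
c=wrist("w4");Rm,p=wpose(c,c["ee"],c["rot"]);W=pts(c,Rm,p)
m=(np.hypot(W[...,0]-.528,W[...,1]-.312)<.03)&(W[...,2]>.098)&(W[...,2]<.128)
Q=W[m]
f=least_squares(lambda x:np.linalg.norm(Q-x,axis=1)-.022,[.526,.305,.1],loss='soft_l1',f_scale=.001)
print(len(Q),f.x.round(4),f.x[2]+.022)
E
```

```text
3.425 [0.5291 0.3117 0.2501] [3.137 0.    1.577] [ 0.28 -0.69 -0.16] 0.0006010240294103558
2271 [0.5295 0.3128 0.0971] 0.11913843655959738
```

Emit:
move_arm(rows="1 0 12 0 0 0; 0 0 12 0 0 0; 0 0 5 0 0 0; 0 0 0 0 0 0")

```text
time_s: 3.98
ee_pos: [0.529, 0.3126, 0.218]
eef_rot: [3.139, 0.001, 1.577]
force: [0.0, -0.3, 0.1]
grip_width: 0.0004
```

Emit:
move_arm(rows="0 0 3 0 0 0; 0 0 2 0 0 0; 0 0 2 0 0 0; 0 0 2 0 0 0")

```text
time_s: 4.47
ee_pos: [0.5292, 0.3127, 0.2104]
eef_rot: [3.137, -0.0, 1.577]
force: [-2.6, -0.8, 4.4]
grip_width: 0.0008
```

Emit:
move_arm(rows="0 0 2 0 0 0; 0 0 2 0 0 0")

```text
time_s: 4.72
ee_pos: [0.5293, 0.3128, 0.2098]
eef_rot: [3.135, -0.001, 1.577]
force: [-12.2, -6.8, 25.4]
grip_width: 0.0002
```

Emit:
move_arm(rows="0 0 -5 0 0 0; 0 0 -30 0 0 0; 0 0 -40 0 0 0; 0 0 -40 0 0 0; 0 0 0 0 0 0; 0 0 0 0 0 0", grip=1)

```text
time_s: 5.48
ee_pos: [0.5285, 0.3126, 0.3259]
eef_rot: [3.137, -0.0, 1.577]
force: [-0.3, 1.1, 0.0]
grip_width: 0.0571
```

```bash
python3 - <<'E'
from h import *
from w import wrist
from scipy.optimize import least_squares
c=wrist("w5");Rm,p=wpose(c,c["ee"],c["rot"]);W=pts(c,Rm,p)
m=(np.hypot(W[...,0]-.528,W[...,1]-.312)<.03)&(W[...,2]>.092)&(W[...,2]<.128)
Q=W[m]
f=least_squares(lambda x:np.linalg.norm(Q-x,axis=1)-.022,[.526,.305,.1],loss='soft_l1',f_scale=.001)
print(len(Q),f.x.round(4),f.x[2]+.022)
from station import camera
s=camera("scene");cv2.imwrite("pics/s5.png",cv2.resize(s["color"][150:230,190:270],None,fx=7,fy=7,interpolation=cv2.INTER_CUBIC))
E
```

```text
5.475 [0.5285 0.3126 0.3259] [ 3.1365e+00 -1.0000e-04  1.5770e+00] [-0.29  1.06  0.01] 0.057142936307963604
1449 [0.5295 0.3128 0.0907] 0.11266191942136031
```

View pics/w5.png

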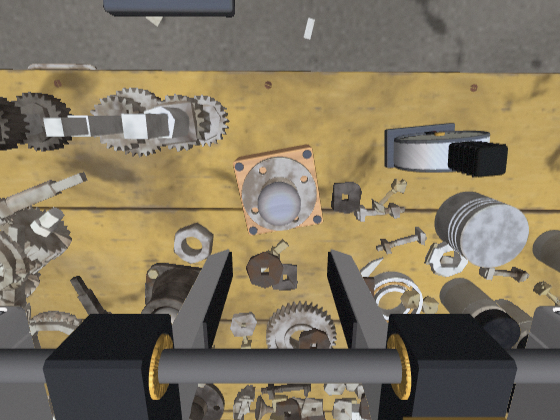

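View pics/s5.png

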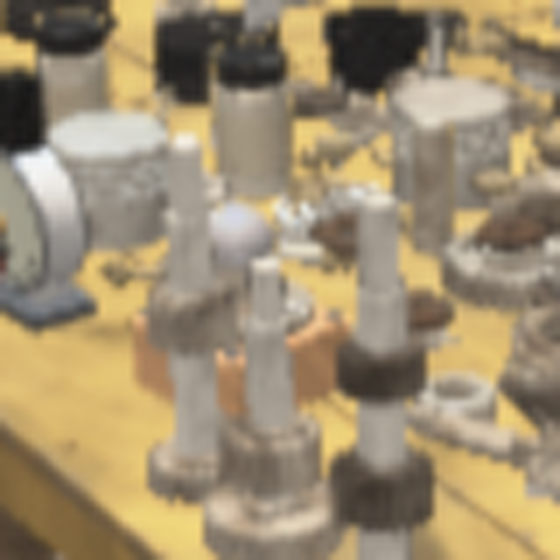

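```bash
python3 - <<'E'
from h import *
a=load("w1.npz")["color"][240:350,170:280];b=load("w5.npz")["color"][140:250,225:335]
d=load("w4.npz")["color"][145:255+20,225:355]
r=lambda x:cv2.resize(x,(260,260),interpolation=cv2.INTER_CUBIC)
cv2.imwrite("pics/cmp.png",np.hstack([r(a),r(d),r(b)]))
E
```

```text
(no output)
```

View pics/cmp.png

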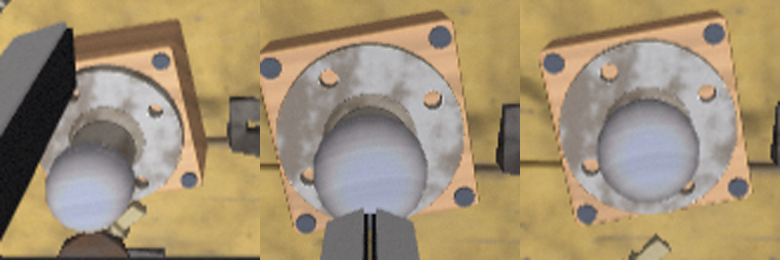

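Three things say the cap is home: the top measures 112.7 mm, it took 25 N, and it stopped hard. The band can't be judged from above, so I'll take a quick tilted side look.

Emit:
move_arm(rows="4 -40 0 0 0 0; 4 -40 0 0 0 0; 4 -40 0 0 0 0; 4 -38 0 0 0 0; 0 0 0 -0.15 0 0; 0 0 0 -0.15 0 0; 0 0 0 -0.15 0 0; 0 0 0 -0.15 0 0; 0 0 0 -0.15 0 0; 0 -27 31 0 0 0; 0 0 0 0 0 0")

```text
time_s: 6.95
ee_pos: [0.3655, 0.3271, 0.2731]
eef_rot: [2.376, 0.006, 1.583]
force: [0.6, -0.9, 0.3]
grip_width: 0.0943
```

```bash
python3 w.py w6; python3 -c "
import cv2;c=cv2.imread('pics/w6.png');cv2.imwrite('pics/w6z.png',cv2.resize(c[100:300,150:450],None,fx=2.6,fy=2.6,interpolation=2))"
```

```text
6.95 [0.3655 0.3271 0.2731] [2.3765 0.0061 1.5831] [ 0.64 -0.86  0.31] 0.0942689033473035
```

View pics/w6.png

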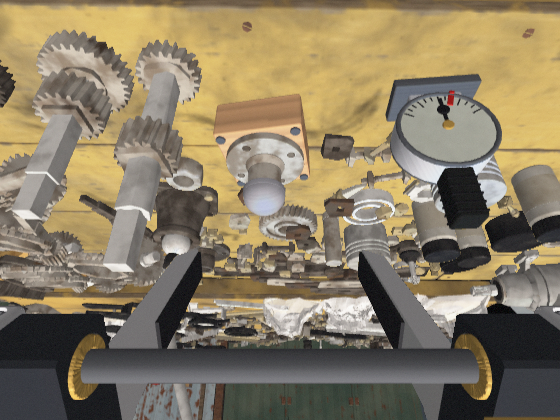

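View pics/w6z.png

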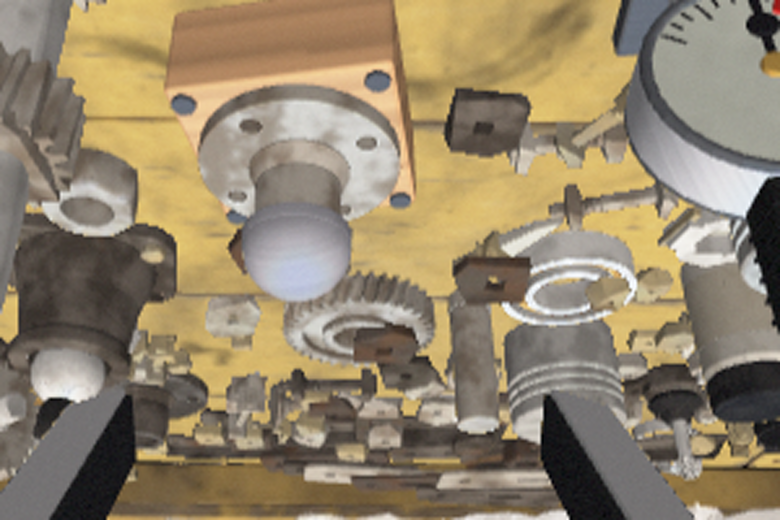

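No orange is left under the dome at (262,197), and the dial is in clear view: hub (448,124), red mark (451,97). Next is the mark angle.

```bash
python3 - <<'E'
from h import *
c=load("w6.npz");Rm,p=wpose(c,c["ee"],c["rot"]);W=pts(c,Rm,p);im=c["color"]
cv2.imwrite("pics/dial6.png",cv2.resize(im[65:235,380:520],None,fx=4,fy=4,interpolation=cv2.INTER_CUBIC))
hsv=cv2.cvtColor(im,cv2.COLOR_BGR2HSV)
sub=np.zeros(im.shape[:2],bool);sub[70:185,385:505]=1
h,s,v=[hsv[...,i].astype(int) for i in range(3)]
red=sub&((h<6)|(h>174))&(s>150)&(v>90)
gold=sub&(h>10)&(h<28)&(s>140)&(v>110); gold[:112]=0; gold[136:]=0; gold[:,:436]=0;gold[:,462:]=0
face=sub&(s<50)&(v>120)&(v<235)
# gauge plane: fit to face pts
F=W[70:170,395:500].reshape(-1,3); 
m=np.isfinite(F).all(1)
for it in range(8):
    ctr=F[m].mean(0);n=np.linalg.svd(F[m]-ctr,full_matrices=False)[2][2]
    m=np.abs((F-ctr)@n)<(.004 if it<4 else .0015)
if n[0]>0:n=-n
print("face ctr",ctr.round(4),"normal",n.round(4),m.sum(),"yaw",np.arctan2(-n[1],-n[0]))
K=c["mtx"]
def onface(u,v):
    d=Rm@np.array([(u-K[0,2])/K[0,0],(v-K[1,2])/K[1,1],1]);return p+d*((ctr-p)@n)/(d@n)
yw=np.arctan2(-n[1],-n[0]); ey=np.array([-np.sin(yw),np.cos(yw),0])
def cen(M): vv,uu=np.nonzero(M);return uu.mean(),vv.mean(),len(uu)
g=cen(gold);r=cen(red);print(g,r)
G=onface(*g[:2]);Rd=onface(*r[:2]);print("hub",G.round(4),"mark",Rd.round(4))
print("y,z",((Rd-G)@ey).round(4),(Rd-G)[2].round(4),"angle",np.arctan2((Rd-G)@ey,-(Rd-G)[2]),np.linalg.norm(Rd-G))
dark=sub&(v<60); dark[:,:430]=0;dark[:,462:]=0;dark[:84]=0;dark[120:]=0
vv,uu=np.nonzero(dark);P=np.array([onface(a,b)-G for a,b in zip(uu,vv)]);rr=np.hypot(P@ey,P[:,2])
k=(rr<.0365)&(rr>.008);print("needle ang",np.arctan2((P@ey)[k].mean(),-P[k,2].mean()),k.sum(),rr[k].max())
E
```

```text
face ctr [0.4641 0.4742 0.052 ] normal [-0.9958  0.0684  0.0609] 1600 yaw -0.068547039403017
(np.float64(447.9054054054054), np.float64(124.20270270270271), 74) (np.float64(450.28985507246375), np.float64(98.0), 69)
hub [0.4648 0.4816 0.0543] mark [0.4634 0.4914 0.0212]
y,z 0.0098 -0.0331 angle 0.287015165424974 0.03452934586322496
needle ang -0.02725975489661698 138 0.036086493876909057
```

View pics/dial6.png

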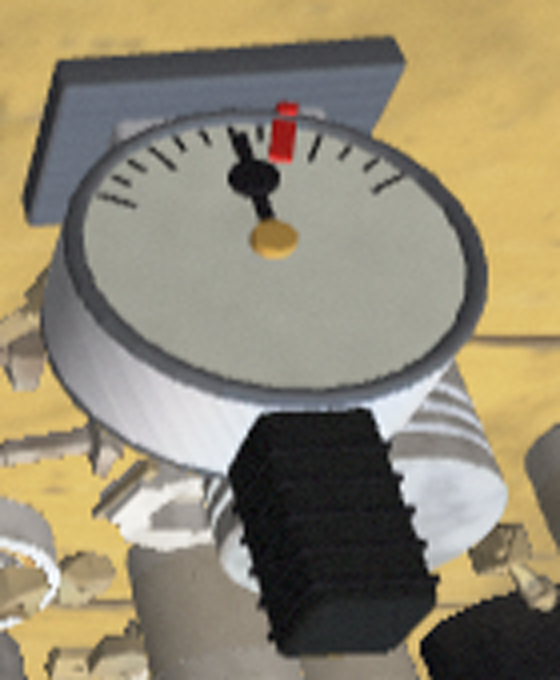

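```bash
python3 - <<'E'
from h import *
c=load("w6.npz");Rm,p=wpose(c,c["ee"],c["rot"]);W=pts(c,Rm,p);im=c["color"]
# ellipse interior of face: center ~ (380+275/4, 65+250/4), axes
M=np.zeros(im.shape[:2],np.uint8);cv2.ellipse(M,(449,127),(42,26),8,0,360,1,-1)
hsv=cv2.cvtColor(im,cv2.COLOR_BGR2HSV)
k=(M>0)&(hsv[...,2]>110)&(hsv[...,1]<70)&np.isfinite(W[...,0])
F=W[k];A=np.c_[F[:,1:],np.ones(len(F))]
s=np.linalg.lstsq(A,F[:,0],rcond=None)[0];res=F[:,0]-A@s
print(len(F),"x=",s,res.std(),"yaw",-np.arctan(s[0]) )
yaws={}
for n in ["w1","w2","w4","w5","w6"]:
    c=load(n+".npz");Rm,p=wpose(c,c["ee"],c["rot"]);W=pts(c,Rm,p)
    m=(np.abs(W[...,0]-.46)<.06)&(np.abs(W[...,1]-.48)<.055)&(W[...,2]>.009)&(W[...,2]<.015)
    Q=W[m];Q=Q[Q[:,0]<.475]
    # near edge: min x per y-bin
    b=np.arange(.445,.516,.005);e=[]
    for lo in b:
        q=Q[(Q[:,1]>=lo)&(Q[:,1]<lo+.005)]
        if len(q)>3:e.append((lo+.0025,np.percentile(q[:,0],5)))
    e=np.array(e)
    if len(e)>4:
        f=np.polyfit(e[:,0],e[:,1],1);print(n,"foot edge yaw",-np.arctan(f[0]),(e[:,1]-np.polyval(f,e[:,0])).std())
    r=cv2.minAreaRect((Q[:,:2]*1000).astype(np.float32)); print("   ",r)
    m=(np.hypot(W[...,0]-.478,W[...,1]-.481)<.025)&(W[...,2]>.146)&(W[...,2]<.155)
    Q=W[m]
    if len(Q)>50: print("   handle",cv2.minAreaRect((Q[:,:2]*1000).astype(np.float32)))
E
```

```text
3204 x= [-1.03167488e-01 -3.08135479e-04  5.13883230e-01] 0.0005577486314640617 yaw 0.10280378571521685
w1 foot edge yaw 0.09873934997879096 0.0002752644121688527
    ((462.6172790527344, 478.71240234375), (16.1300106048584, 78.98821258544922), 6.8375043869018555)
   handle ((477.8681640625, 479.2846374511719), (24.190582275390625, 21.982255935668945), 10.572086334228516)
w2 foot edge yaw 0.10239510222376057 0.0003228760196524173
    ((460.98577880859375, 478.9049377441406), (14.568422317504883, 80.0331802368164), 8.97797679901123)
   handle ((477.86553955078125, 480.20684814453125), (24.16834831237793, 23.257999420166016), 5.8852128982543945)
w4 foot edge yaw 0.10231671438510025 0.0002509549783720617
    ((463.5327453613281, 478.5113830566406), (16.51324462890625, 80.2900161743164), 6.02549934387207)
   handle ((479.0616455078125, 469.76116943359375), (23.1614990234375, 4.199093818664551), 9.36008071899414)
w5 foot edge yaw 0.09846562924853726 0.000261276989864927
    ((463.48626708984375, 478.6680908203125), (16.403234481811523, 79.94541931152344), 6.062545299530029)
   handle ((478.092529296875, 480.06378173828125), (24.061460494995117, 24.40555191040039), 6.29401969909668)
w6 foot edge yaw 0.0992952771243779 0.0002579178446171342
    ((463.0657958984375, 479.25146484375), (21.17960548400879, 80.27566528320312), 3.050788402557373)
   handle ((477.1261291503906, 479.95721435546875), (24.52764892578125, 23.602611541748047), 5.597093105316162)
```

```bash
cat > dial.py <<'E'
from h import *
def analyse(c,Rm,p,ctr,n,ey,ez,sub,verbose=True):
    """angles of mark and needle in face axes (ey, ez)"""
    im=c["color"];hsv=cv2.cvtColor(im,cv2.COLOR_BGR2HSV);h,s,v=[hsv[...,i].astype(int) for i in range(3)]
    K=c["mtx"]
    def on(u,v):
        u=np.atleast_1d(u).astype(float);v=np.atleast_1d(v).astype(float)
        d=np.stack([(u-K[0,2])/K[0,0],(v-K[1,2])/K[1,1],np.ones_like(u)],-1)@Rm.T
        X=p+d*(((ctr-p)@n)/(d@n))[:,None];return X
    B=np.zeros(v.shape,bool);B[sub]=1
    out={}
    for name,M in dict(gold=B&(h>10)&(h<26)&(s>140)&(v>110),red=B&((h<6)|(h>174))&(s>150)&(v>80),dark=B&(v<60)).items():
        vv,uu=np.nonzero(M); out[name]=(uu,vv,on(uu,vv))
    return out,on
E
python3 - <<'E'
from dial import *
c=load("w6.npz");Rm,p=wpose(c,c["ee"],c["rot"])
yaw=.101;ex=np.array([np.cos(yaw),np.sin(yaw),0]);ey=np.array([-np.sin(yaw),np.cos(yaw),0]);ez=np.array([0,0,1.])
ctr=np.array([.5139-.10317*.48,.48,.058])
o,on=analyse(c,Rm,p,ctr,-ex,ey,ez,np.s_[85:145,395:500])
H=np.array([*(ctr[:2]),.058])
for k,(u,v,X) in o.items():
    a=(X-H)@ey;b=(X-H)@ez; r=np.hypot(a,b)
    if k=="gold":
        q=r<.012;print(k,q.sum(),u[q].mean(),v[q].mean(),a[q].mean(),b[q].mean()); g=(a[q].mean(),b[q].mean())
    else:
        q=(r>(.026 if k=="red" else .008))&(r<.037)&(b<0)&(np.abs(a)<.02)
        for G in [(0,0),g]:
            th=np.arctan2(a[q]-G[0],-(b[q]-G[1]));print(k,q.sum(),np.median(th),r[q].min(),r[q].max())
E
```

```text
gold 74 447.9054054054054 124.20270270270271 0.0011960580540003852 -0.0032112839281936874
red 30 0.2974306467859798 0.02968442470572095 0.03684055853746302
red 30 0.29124611299094555 0.02968442470572095 0.03684055853746302
dark 141 0.048558838002714724 0.009787157650953105 0.03686085326667575
dark 141 -0.004418327377594185 0.009787157650953105 0.03686085326667575
```

Emit:
move_arm(rows="0 0 0 0.155 0 0; 0 0 0 0.155 0 0; 0 0 0 0.155 0 0; 0 0 0 0.155 0 0; 0 0 0 0.14 0 0; 0 0 -30 0 0 -0.089; 35 25 0 0 0 0; 40 30 0 0 0 0; 40 30 0 0 0 0; 30 20 0 0 0 0; 0 0 0 0 0 0; 0 0 0 0 0 0")

```text
time_s: 8.5
ee_pos: [0.4573, 0.4923, 0.3296]
eef_rot: [-3.134, -0.034, 1.7]
force: [-0.2, -0.1, 0.2]
grip_width: 0.0937
```

```bash
cat > goto.py <<'E'
import sys
from station import sensors
from h import *
o=sensors.get_obs();T=R.from_euler('xyz',o["eef_rot"])
tgt=np.array([float(x) for x in sys.argv[1:4]]);rt=R.from_euler('xyz',[float(x) for x in sys.argv[4:7]])
print(o["time_s"],o["ee_pos"].round(4),o["eef_rot"].round(4),o["force"].round(1),o["grip_width"])
print("shift mm",(T.inv().apply(tgt-o["ee_pos"])*1000).round(1),"turn",(T.inv()*rt).as_rotvec().round(4))
E
python3 goto.py .4778 .480 .208 3.14159 0 1.672
```

```text
8.5 [0.4573 0.4923 0.3296] [-3.1336 -0.0337  1.7002] [-0.2 -0.1  0.2] 0.0936731553063507
shift mm [-19.   19.7 120.8] turn [-0.0085 -0.0335  0.0283]
```

Emit:
move_arm(rows="-19 20 0 -0.0085 -0.0335 0.028; 0 0 20 0 0 0; 0 0 0 0 0 0; 0 0 0 0 0 0")

```text
time_s: 9.0
ee_pos: [0.4822, 0.4716, 0.3129]
eef_rot: [3.138, 0.0, 1.669]
force: [0.1, -0.1, -0.1]
grip_width: 0.0943
```

```bash
python3 goto.py .4778 .480 .208 3.14159 0 1.672;python3 w.py w7
```

```text
9.0 [0.4822 0.4716 0.3129] [3.1375e+00 4.0000e-04 1.6686e+00] [ 0.1 -0.1 -0.1] 0.09428221441204963
shift mm [  8.9  -4.  104.9] turn [ 0.004   0.0004 -0.0034]
9.0 [0.4822 0.4716 0.3129] [3.1375e+00 4.0000e-04 1.6686e+00] [ 0.08 -0.07 -0.15] 0.09428221441204963
```

View pics/w7.png

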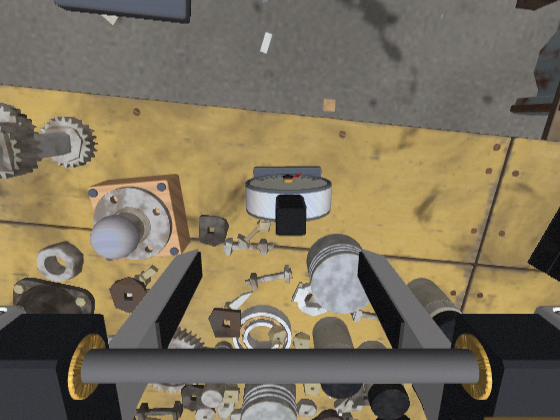

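The handle at (291,215) is square to the jaws and 9 mm right of centre, matching the computed shift. Going down.

Emit:
move_arm(rows="9 -4 0 0.004 0 -0.003; 0 0 35 0 0 0; 0 0 35 0 0 0; 0 0 20 0 0 0; 0 0 0 0 0 0")

```text
time_s: 9.68
ee_pos: [0.476, 0.4831, 0.2234]
eef_rot: [3.139, -0.002, 1.674]
force: [0.3, 0.2, 0.1]
grip_width: 0.0942
```

```bash
python3 goto.py .4778 .480 .208 3.14159 0 1.672
```

```text
9.675 [0.476  0.4831 0.2234] [ 3.1392e+00 -2.0000e-03  1.6740e+00] [0.3 0.2 0.1] 0.0942129528416558
shift mm [-3.3  1.5 15.4] turn [ 0.0023 -0.002   0.002 ]
```

Emit:
move_arm(rows="-3 1 8 0.002 -0.002 0.002; 0 0 8 0 0 0; 0 0 0 0 0 0; 0 0 0 0 0 0")

```text
time_s: 10.18
ee_pos: [0.4776, 0.481, 0.2095]
eef_rot: [3.138, -0.002, 1.672]
force: [0.6, -0.5, 1.0]
grip_width: 0.0939
```

```bash
python3 goto.py .4778 .480 .208 3.14159 0 1.672
```

```text
10.175 [0.4776 0.481  0.2095] [ 3.1383e+00 -2.3000e-03  1.6723e+00] [ 0.6 -0.5  1. ] 0.0938730137956329
shift mm [-1.   0.1  1.5] turn [ 0.0033 -0.0023  0.0003]
```

Emit:
move_arm(rows="-1 0 1 0.003 -0.002 0; 0 0 0 0 0 0; 0 0 0 0 0 0; 0 0 0 0 0 0; 0 0 0 0 0 0; 0 0 0 0 0 0; 0 0 0 0 0 0", grip=-1, newtons=50)

```text
time_s: 11.05
ee_pos: [0.4779, 0.4801, 0.2092]
eef_rot: [3.141, -0.001, 1.672]
force: [0.1, -0.1, -0.2]
grip_width: 0.0276
```

```bash
python3 goto.py .4778 .480 .208 3.14159 0 1.672; python3 w.py w8
```

```text
11.05 [0.4779 0.4801 0.2092] [ 3.1407e+00 -8.0000e-04  1.6722e+00] [ 0.1 -0.1 -0.2] 0.027624485427658742
shift mm [-0.1 -0.1  1.2] turn [ 0.0009 -0.0008  0.0002]
11.05 [0.4779 0.4801 0.2092] [ 3.1407e+00 -8.0000e-04  1.6722e+00] [ 0.07 -0.11 -0.2 ] 0.027624485427658742
```

View pics/w8.png

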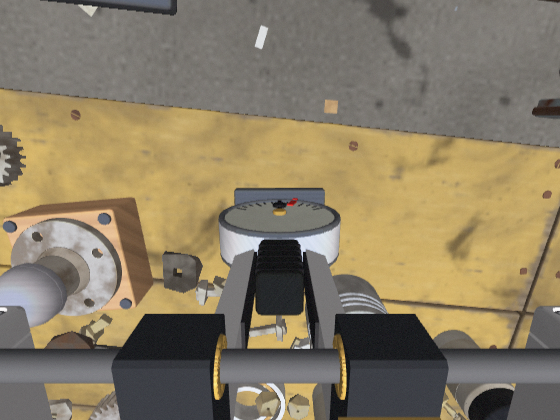

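The fingers straddle the handle at (280,275) and the dial stays in the wrist view. I'll finish closing and lift.

Emit:
move_arm(rows="0 0 0 0 0 0; 0 0 0 0 0 0; 0 0 0 0 0 0; 0 0 0 0 0 0")

```text
time_s: 11.6
ee_pos: [0.4778, 0.48, 0.2092]
eef_rot: [3.141, -0.001, 1.672]
force: [-0.4, -0.5, -1.0]
grip_width: 0.0235
```

Emit:
move_arm(rows="0 0 -10 0 0 0; 0 0 -25 0 0 0; 0 0 -40 0 0 0; 0 0 -40 0 0 0; 0 0 -25 0 0 0; 0 0 0 0 0 0; 0 0 0 0 0 0")

```text
time_s: 12.48
ee_pos: [0.4771, 0.4794, 0.3514]
eef_rot: [-3.137, 0.004, 1.672]
force: [-0.6, -0.1, -5.9]
grip_width: 0.0236
```

```bash
python3 goto.py .528 .3127 .340 3.14159 0 1.672; python3 w.py w9
```

```text
12.475 [0.4771 0.4794 0.3514] [-3.1367  0.0035  1.6723] [-0.6 -0.1 -5.9] 0.023615631193800463
shift mm [-171.    33.8   11.9] turn [-0.0049  0.0035  0.0003]
12.475 [0.4771 0.4794 0.3514] [-3.1367  0.0035  1.6723] [-0.63 -0.15 -5.94] 0.023615631193800463
```

View pics/w9.png

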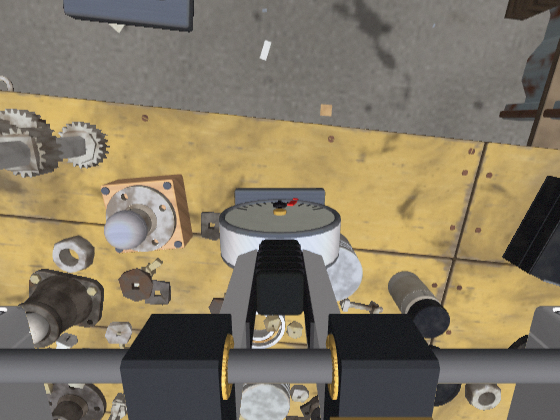

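Emit:
move_arm(rows="-35 7 0 -0.005 0.0035 0; -45 9 0 0 0 0; -45 9 0 0 0 0; -35 7 0 0 0 0; 0 0 0 0 0 0; 0 0 0 0 0 0; 0 0 0 0 0 0")

```text
time_s: 13.4
ee_pos: [0.5249, 0.3199, 0.3428]
eef_rot: [-3.131, 0.005, 1.674]
force: [0.3, 1.6, -5.3]
grip_width: 0.0235
```

```bash
python3 goto.py .5295 .3128 .335 3.14159 0 1.672; python3 w.py w10
```

```text
13.4 [0.5249 0.3199 0.3428] [-3.1307  0.0051  1.6743] [ 0.3  1.6 -5.3] 0.02352893683014134
shift mm [-7.5  3.9  7.8] turn [-0.0109  0.0051  0.0023]
13.4 [0.5249 0.3199 0.3428] [-3.1307  0.0051  1.6743] [ 0.3   1.62 -5.28] 0.02352893683014134
```

View pics/w10.png

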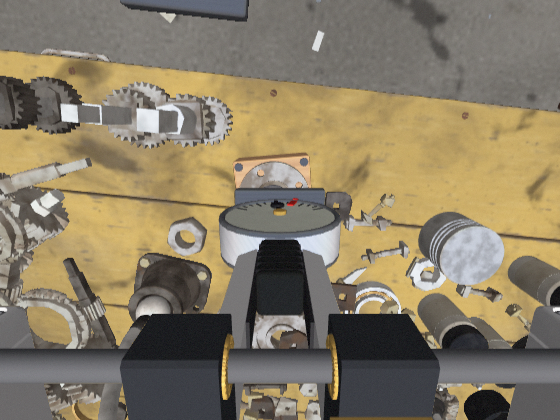

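The gauge is over the block. Correcting the last few mm and the tilt before lowering.

Emit:
move_arm(rows="-7 4 -2 -0.011 0.005 0.002; 0 0 0 0 0 0; 0 0 0 0 0 0")

```text
time_s: 13.82
ee_pos: [0.5296, 0.314, 0.3448]
eef_rot: [3.141, -0.0, 1.674]
force: [-0.7, -0.5, -3.6]
grip_width: 0.0239
```

```bash
python3 goto.py .5295 .3128 .3222 3.14159 0 1.672
```

```text
13.825 [0.5296 0.314  0.3448] [ 3.1409e+00 -3.0000e-04  1.6738e+00] [-0.7 -0.5 -3.6] 0.02394549831734277
shift mm [-1.2 -0.2 22.6] turn [ 0.0007 -0.0003  0.0018]
```

Emit:
move_arm(rows="-1 0 10 0 0 0; 0 0 7 0 0 0; 0 0 2 0 0 0; 0 0 0 0 0 0")

```text
time_s: 14.32
ee_pos: [0.5295, 0.3131, 0.3238]
eef_rot: [-3.141, 0.0, 1.674]
force: [-0.2, -0.6, -5.0]
grip_width: 0.0237
```

```bash
python3 goto.py .5295 .3128 .3222 3.14159 0 1.672
```

```text
14.325 [0.5295 0.3131 0.3238] [-3.1413e+00  1.0000e-04  1.6740e+00] [-0.2 -0.6 -5. ] 0.023669627847964368
shift mm [-0.2 -0.   1.6] turn [-0.0003  0.0001  0.002 ]
```

Emit:
move_arm(rows="0 0 1.5 0 0 0; 0 0 1 0 0 0")

```text
time_s: 14.58
ee_pos: [0.5296, 0.3131, 0.3219]
eef_rot: [3.141, -0.0, 1.674]
force: [-1.1, -1.3, 0.9]
grip_width: 0.0237
```

Emit:
move_arm(rows="0 0 0.6 0 0 0; 0 0 0.4 0 0 0; 0 0 0.4 0 0 0; 0 0 0.4 0 0 0; 0 0 0.4 0 0 0; 0 0 0.4 0 0 0; 0 0 0.4 0 0 0; 0 0 0.4 0 0 0")

```text
time_s: 15.58
ee_pos: [0.5293, 0.313, 0.3218]
eef_rot: [3.138, -0.001, 1.674]
force: [-3.2, -1.9, 6.1]
grip_width: 0.024
```

```bash
python3 goto.py .5295 .3128 .3222 3.14159 0 1.672; python3 w.py w11
```

```text
15.575 [0.5293 0.313  0.3218] [ 3.1382e+00 -1.1000e-03  1.6741e+00] [-3.2 -1.9  6.1] 0.023993207257017007
shift mm [-0.2  0.2 -0.4] turn [ 0.0034 -0.0011  0.0021]
15.575 [0.5293 0.313  0.3218] [ 3.1382e+00 -1.1000e-03  1.6741e+00] [-3.24 -1.92  6.11] 0.023993207257017007
```

View pics/w11.png

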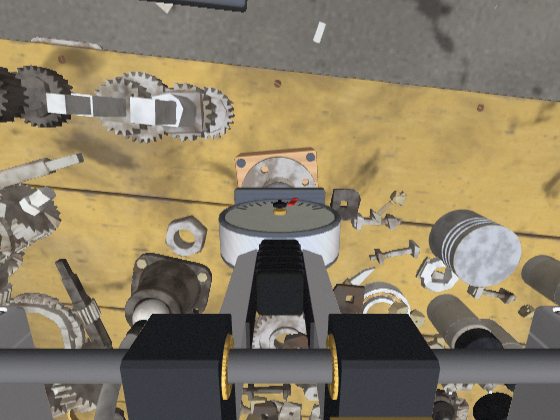

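The gauge stood upright on the dome for over a second, bearing about 10 N. Next I'll rock it in small steps about the foot contact.

```bash
cat > rock.py <<'E'
import sys
from station import sensors
from h import *
C=np.array([.5295,.3130,.0909]);L=.2088;yaw=.103
o=sensors.get_obs();T=R.from_euler('xyz',o["eef_rot"]);M=T.as_matrix()
ex=np.array([np.cos(yaw),np.sin(yaw),0]);e2=np.array([-np.sin(yaw),np.cos(yaw),0]);ez=np.array([0,0,1.])
n=-M[:,2];a_now=np.arctan2(n@e2,n@ez);roll=np.arcsin(n@ex)
F=o["ee_pos"]+L*M[:,2]
print(o["time_s"],"lean",a_now.round(4),"tip-x",roll.round(4),"foot",F.round(4),"gap along n mm",(((F-C)@n-.022)*1000).round(2),"force",o["force"].round(1),"Fn",(o["force"]@n).round(1),"w",o["grip_width"].round(4))
for a in map(float,sys.argv[1:]):
    n2=np.cos(a)*ez+np.sin(a)*e2;t=np.cos(a)*e2-np.sin(a)*ez
    tgt=C+.022*n2-.022*a*t+L*n2
    Rt=np.stack([t,ex,-n2],1)
    print(a,"shift",(M.T@(tgt-o["ee_pos"])*1000).round(1),"turn",(T.inv()*R.from_matrix(Rt)).as_rotvec().round(4))
E
python3 rock.py .05 .1 .15 .29
```

```text
Traceback (most recent call last):
  File "rock.py", line 9, in <module>
    print(o["time_s"],"lean",a_now.round(4),"tip-x",roll.round(4),"foot",F.round(4),"gap along n mm",(((F-C)@n-.022)*1000).round(2),"force",o["force"].round(1),"Fn",(o["force"]@n).round(1),"w",o["grip_width"].round(4))
                                                                                                                                                                                                 ^^^^^^^^^^^^^^^^^^^^^
AttributeError: 'float' object has no attribute 'round'
```

```bash
sed -i 's/o\["grip_width"\].round(4)/round(o["grip_width"],4)/' rock.py; python3 rock.py .05 .1 .15 .29
```

```text
15.625 lean -0.0012 tip-x -0.0034 foot [0.53   0.3133 0.113 ] gap along n mm 0.09 force [-3.9 -1.5  6.2] Fn 6.2 w 0.024
0.05 shift [10.4  0.2  0.3] turn [ 0.0034 -0.0512  0.0002]
0.1 shift [20.9  0.2  1. ] turn [ 3.400e-03 -1.012e-01  1.000e-04]
0.15 shift [31.2  0.2  2.2] turn [ 0.0034 -0.1512  0.    ]
0.29 shift [59.9  0.2  8. ] turn [ 3.400e-03 -2.912e-01 -2.000e-04]
```

Emit:
move_arm(rows="10.4 0.2 0.5 0.003 -0.05 0; 10.4 0 0.5 0 -0.05 0; 0 0 0.5 0 0 0")

```text
time_s: 16.0
ee_pos: [0.5282, 0.3337, 0.3207]
eef_rot: [3.138, 0.102, 1.673]
force: [-2.4, -1.9, 7.7]
grip_width: 0.0235
```

```bash
python3 rock.py .1 .15 .29
```

```text
16.0 lean 0.1018 tip-x -0.0037 foot [0.5311 0.3126 0.113 ] gap along n mm -0.08 force [-2.4 -1.9  7.7] Fn 7.5 w 0.0235
0.1 shift [ 0.2 -0.8 -0.1] turn [ 0.0037  0.0018 -0.0009]
0.15 shift [10.6 -0.8  0. ] turn [ 0.0037 -0.0482 -0.001 ]
0.29 shift [39.7 -0.8  2.8] turn [ 0.0036 -0.1882 -0.0013]
```

Tracking well. Continuing to about 0.27.

Emit:
move_arm(rows="10.4 -0.8 0.4 0.003 -0.05 0; 10.4 0 0.3 0.002 -0.05 0; 10.4 0 0.2 0 -0.05 0; 0 0 0.4 0 0 0; 0 0 0.4 0 0 0")

```text
time_s: 16.62
ee_pos: [0.5252, 0.3647, 0.3156]
eef_rot: [3.138, 0.253, 1.672]
force: [-2.7, -1.1, 7.0]
grip_width: 0.0238
```

```bash
python3 rock.py .29; sed -n 1,3p /dev/null; python3 w.py w12; python3 -c "
import cv2;c=cv2.imread('pics/w12.png');cv2.imwrite('pics/w12z.png',cv2.resize(c[180:280,205:355],None,fx=5,fy=5,interpolation=2))"
```

```text
16.625 lean 0.253 tip-x -0.0034 foot [0.5312 0.3128 0.1135] gap along n mm -0.26 force [-2.7 -1.1  7. ] Fn 6.6 w 0.0238
0.29 shift [ 8.2 -1.  -0.3] turn [ 0.0034 -0.037  -0.0016]
16.625 [0.5252 0.3647 0.3156] [3.1377 0.253  1.6722] [-2.65 -1.15  7.03] 0.023836237966602634
```

View pics/w12z.png

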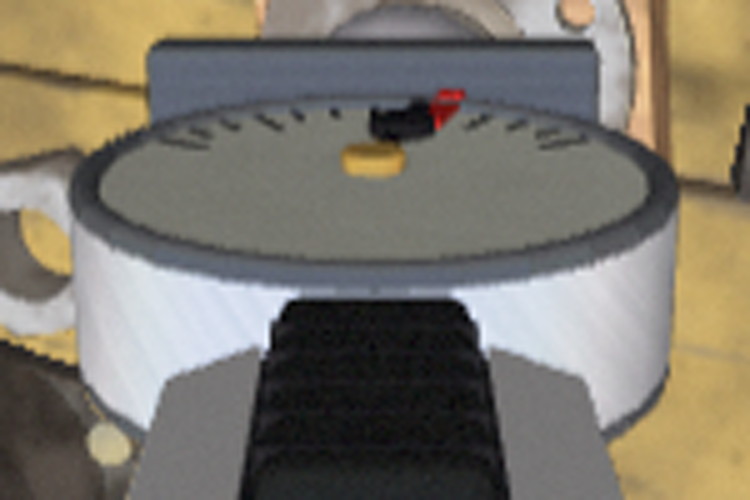

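```bash
python3 - <<'E'
from dial import *
I=np.eye(4)
acc={}
for n in ["w8","w9","w11","w12"]:
    c=load(n+".npz");he=c["hand_eye"];Rm,p=he[:3,:3],he[:3,3]
    # tool frame: gauge y = tool x, gauge z = -tool z, gauge x = tool y
    ctr=np.array([0,-.013,.2088-.058]);nn=np.array([0,-1.,0])
    o,on=analyse(c,Rm,p,ctr,nn,None,None,np.s_[190:222,225:340])
    out=[n]
    for k,(u,v,X) in o.items():
        a=X[:,0];b=-(X[:,2]-ctr[2]);r=np.hypot(a,b)
        if k=="gold": out+=[k,len(u),(u.mean().round(2),v.mean().round(2)),a.mean().round(4),b.mean().round(4)]
        elif k=="red": q=v<400; out+=[k,q.sum(),u[q].min(),u[q].max(),v.min(),v.max(),(u.mean().round(2),v.mean().round(2)),a[q].mean().round(4),b[q].mean().round(4),"ang",np.arctan2(a[q],-b[q]).mean().round(4),r[q].mean().round(4)]
        else: q=(np.abs(a)<.02)&(b<-.008)&(r<.036); out+=[k,q.sum(),"ang",np.median(np.arctan2(a[q],-b[q])).round(4)]
    print(*out)
E
python3 -c "
import cv2,numpy as np;c=cv2.imread('pics/w11.png');d=cv2.imread('pics/w9.png')
f=lambda x:cv2.resize(x[185:235,225:335],None,fx=6,fy=6,interpolation=0)
cv2.imwrite('pics/w11z.png',np.vstack([f(c),f(cv2.imread('pics/w12.png'))]))"
```

```text
w8 gold 44 (np.float64(279.23), np.float64(211.73)) 0.0008 -0.0114 red 41 287 297 198 205 (np.float64(291.93), np.float64(201.95)) 0.0118 -0.0423 ang 0.273 0.0439 dark 49 ang 0.0169
w9 gold 47 (np.float64(279.36), np.float64(211.6)) 0.0009 -0.0118 red 43 287 297 198 205 (np.float64(292.16), np.float64(202.05)) 0.012 -0.0419 ang 0.2792 0.0436 dark 50 ang 0.0203
w11 gold 48 (np.float64(279.29), np.float64(211.5)) 0.0008 -0.0121 red 40 287 297 198 205 (np.float64(292.35), np.float64(201.55)) 0.0122 -0.0437 ang 0.2728 0.0454 dark 47 ang 0.0169
w12 gold 47 (np.float64(276.11), np.float64(210.66)) -0.0021 -0.0144 red 27 291 297 198 205 (np.float64(293.78), np.float64(200.85)) 0.0135 -0.0457 ang 0.2915 0.0477 dark 49 ang 0.1763
```

View pics/w11z.png

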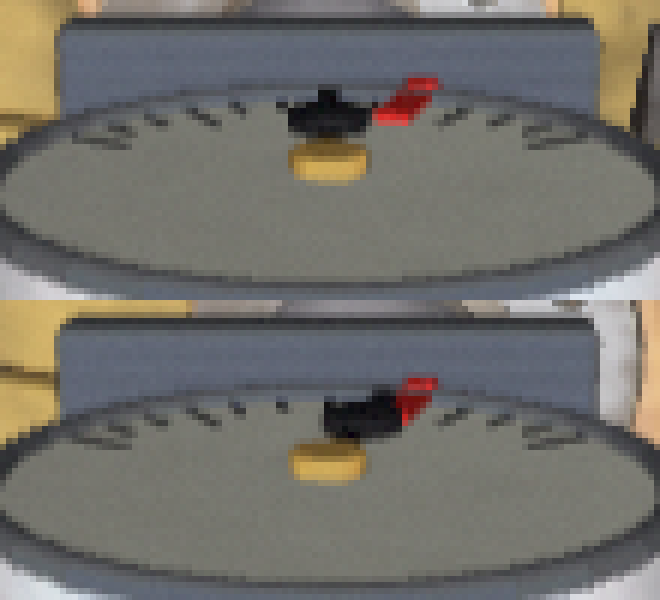

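```bash
python3 - <<'E'
from h import *
yaw=.101;ex=np.array([np.cos(yaw),np.sin(yaw),0]);ey=np.array([-np.sin(yaw),np.cos(yaw),0]);ez=np.array([0,0,1.])
def masks(im,sl):
    hsv=cv2.cvtColor(im,cv2.COLOR_BGR2HSV);h,s,v=[hsv[...,i].astype(int) for i in range(3)]
    B=np.zeros(v.shape,bool);B[sl]=1
    return dict(gold=B&(h>10)&(h<26)&(s>140)&(v>110),red=B&((h<6)|(h>174))&(s>120)&(v>70),dark=B&(v<60))
c=load("w6.npz");Rm,p=wpose(c,c["ee"],c["rot"]);W=pts(c,Rm,p)
F0=np.array([.5139-.10317*.48,.48,.058])
for k,M in masks(c["color"],np.s_[85:132,425:475]).items():
    X=W[M]-F0;A=np.c_[X@ex,X@ey,X@ez];A=A[np.abs(A[:,0])<.012]
    print(k,len(A),"prot",np.percentile(A[:,0],[10,50,90]).round(4),"y,z med",np.median(A[:,1:],0).round(4),"mean",A[:,1:].mean(0).round(4))
    if k=="red":
        for r in A[np.argsort(A[:,2])][::4]: print("   ",r.round(4),np.hypot(r[1],r[2]).round(4))
# rim outline centre: housing circle from depth, face points extents
M=np.zeros(c["color"].shape[:2],bool);M[75:190,385:505]=1
X=W-F0;g=X@ex;k=M&(np.abs(g)<.0035);yy=(X@ey)[k];zz=(X@ez)[k]
q=np.abs(zz)<.02;print("rim y extents",np.percentile(yy[q],[.5,99.5]), "z",zz.min(),zz.max())
for n in ["w8","w9","w11","w12"]:
    c=load(n+".npz");he=c["hand_eye"];W=pts(c,he[:3,:3],he[:3,3]);W=W-np.array([0,-.013,.2088-.058])
    print(n)
    for k,M in masks(c["color"],np.s_[190:222,225:340]).items():
        A=np.c_[W[M][:,1],W[M][:,0],-W[M][:,2]];A=A[(np.abs(A[:,0])<.012)&(np.abs(A[:,1])<.025)]
        print("  ",k,len(A),"prot",np.percentile(A[:,0],[10,50,90]).round(4),"y,z mean",A[:,1:].mean(0).round(4))
E
```

```text
gold 74 prot [-0.0049 -0.0041 -0.0034] y,z med [-0.0012  0.0008] mean [-0.0012  0.0007]
red 77 prot [-0.0026 -0.0017 -0.0007] y,z med [ 0.0103 -0.0338] mean [ 0.0103 -0.0343]
    [-0.0018  0.0132 -0.044 ] 0.0459
    [-0.0033  0.0131 -0.0422] 0.0442
    [-0.0021  0.0123 -0.041 ] 0.0428
    [-0.0025  0.0129 -0.0404] 0.0424
    [-0.0015  0.0103 -0.0391] 0.0404
    [-0.001   0.0093 -0.0383] 0.0394
    [-0.0018  0.0115 -0.0372] 0.0389
    [-0.0021  0.0083 -0.0358] 0.0368
    [-0.0024  0.0126 -0.0351] 0.0373
    [-0.0019  0.0126 -0.0343] 0.0365
    [-0.0002  0.0103 -0.0337] 0.0353
    [-0.0022  0.0076 -0.0331] 0.0339
    [-0.0014  0.0113 -0.0322] 0.0341
    [ 0.0001  0.0072 -0.0316] 0.0324
    [-0.0021  0.0106 -0.0301] 0.032
    [-0.0009  0.0072 -0.0291] 0.03
    [-0.0013  0.0078 -0.0287] 0.0297
    [-0.001   0.0103 -0.0274] 0.0293
    [ 0.0001  0.0106 -0.0272] 0.0292
    [-0.0022  0.0078 -0.0262] 0.0274
dark 146 prot [-0.0049 -0.0039 -0.0026] y,z med [-0.001  -0.0189] mean [-0.0002 -0.02  ]
rim y extents [-0.04490835  0.0421268 ] z -0.06024873697390288 0.06732360550635888
w8
   gold 44 prot [-0.0046 -0.0042 -0.0034] y,z mean [0.0008 0.0026]
   red 46 prot [-0.0028 -0.0019 -0.0013] y,z mean [ 0.0114 -0.0344]
   dark 86 prot [-0.0049 -0.0042 -0.001 ] y,z mean [-0.0001 -0.0206]
w9
   gold 47 prot [-0.0046 -0.0043 -0.0034] y,z mean [0.0009 0.0025]
   red 50 prot [-0.0028 -0.0019 -0.0012] y,z mean [ 0.0117 -0.0347]
   dark 80 prot [-0.005  -0.0043 -0.001 ] y,z mean [ 0.0011 -0.02  ]
w11
   gold 48 prot [-0.0049 -0.0044 -0.0032] y,z mean [0.0008 0.0026]
   red 47 prot [-0.0032 -0.0023 -0.0014] y,z mean [ 0.0115 -0.0339]
   dark 84 prot [-0.0052 -0.0045 -0.0018] y,z mean [ 0.0002 -0.0196]
w12
   gold 44 prot [-0.0048 -0.0043 -0.0035] y,z mean [0.0008 0.003 ]
   red 30 prot [-0.0034 -0.0022 -0.0019] y,z mean [ 0.0129 -0.0366]
   dark 90 prot [-0.0052 -0.0044 -0.0014] y,z mean [ 0.0045 -0.0196]
```

The estimates put the mark at about 0.30 rad (±0.02). I'll rock to 0.30, then compare the needle with the mark directly in the wrist view.

Emit:
move_arm(rows="5.2 -0.5 0.3 0.002 -0.025 0; 5 -0.5 0.3 0.001 -0.023 -0.001; 0 0 0.4 0 0 0; 0 0 0.4 0 0 0; 0 0 0.4 0 0 0; 0 0 0.4 0 0 0; 0 0 0.4 0 0 0; 0 0 0.4 0 0 0; 0 0 0.4 0 0 0; 0 0 0.4 0 0 0; 0 0 0.4 0 0 0; 0 0 0.4 0 0 0")

```text
time_s: 18.18
ee_pos: [0.5231, 0.376, 0.3127]
eef_rot: [3.134, 0.31, 1.674]
force: [-0.2, -1.0, 7.0]
grip_width: 0.0239
```

```bash
python3 rock.py .30; python3 w.py w13; python3 - <<'E'
import cv2,numpy as np
from station import camera
from h import *
f=lambda x:cv2.resize(x[190:225,255:315],None,fx=12,fy=8,interpolation=0)
cv2.imwrite('pics/w13z.png',np.vstack([f(cv2.imread('pics/w11.png')),f(cv2.imread('pics/w13.png'))]))
s=camera("scene");np.savez("s13.npz",**s);u,v=map(int,proj(s,*pose(s),[.52,.33,.17]));print(u,v)
cv2.imwrite('pics/s13.png',cv2.resize(s["color"][v-35:v+35,u-40:u+40],None,fx=8,fy=8,interpolation=2))
E
```

```text
18.175 lean 0.3096 tip-x -0.0079 foot [0.5313 0.3129 0.1138] gap along n mm -0.29 force [-0.2 -1.   7. ] Fn 6.4 w 0.0239
0.3 shift [-1.6 -0.1 -0.2] turn [0.0079 0.0096 0.0005]
18.175 [0.5231 0.376  0.3127] [3.1339 0.3096 1.6743] [-0.25 -0.96  7.03] 0.023867006119265972
217 164
```

View pics/w13z.png

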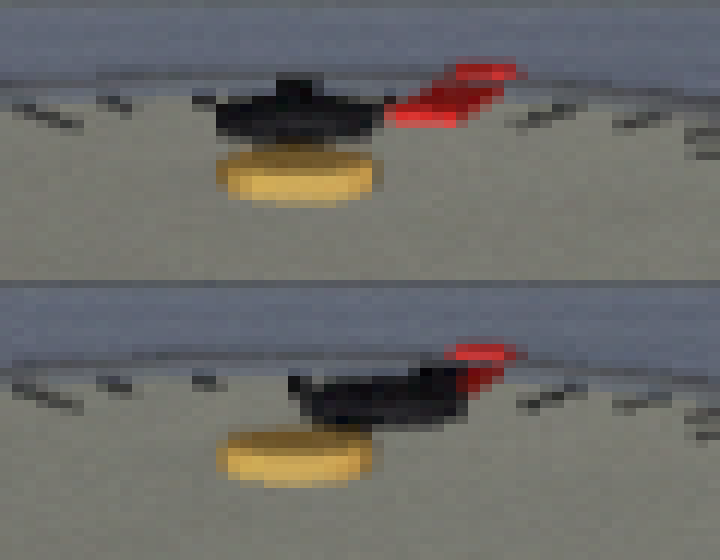

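View pics/s13.png

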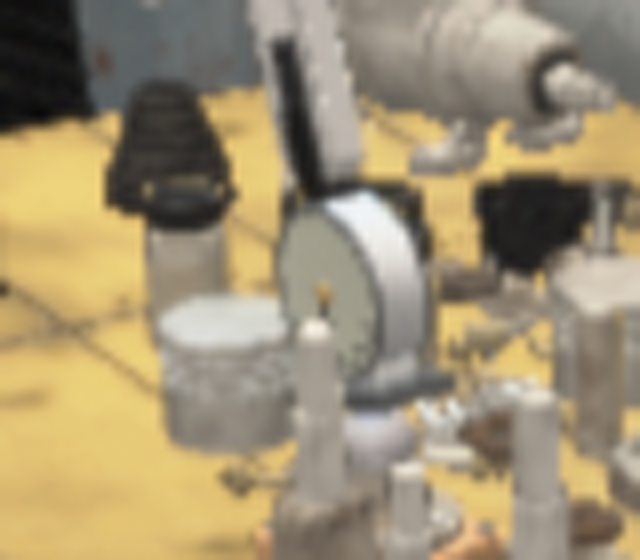

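```bash
python3 - <<'E'
from h import *
def rowstat(n,col):
    c=load(n+".npz");he=c["hand_eye"];W=pts(c,he[:3,:3],he[:3,3])-np.array([0,-.013,.2088-.058])
    hsv=cv2.cvtColor(c["color"],cv2.COLOR_BGR2HSV);h,s,v=[hsv[...,i].astype(int) for i in range(3)]
    M=((h<8)|(h>172))&(s>110)&(v>60) if col=="red" else (v<62) if col=="dark" else (h>10)&(h<26)&(s>120)&(v>90)
    print(n,col)
    for r in range(193,218):
        u=np.nonzero(M[r,262:312])[0]+262
        if len(u)==0: continue
        X=W[r,u];X=X[np.abs(X[:,1])<.02]
        if len(X): print("  row",r,u.min(),u.max(),u.mean().round(1),len(u),"x",X[:,0].mean().round(4),"prot",np.median(X[:,1]).round(4),"z",(-np.median(X[:,2])).round(4))
for n in ["w9","w11"]:rowstat(n,"red")
rowstat("w11","dark");rowstat("w13","dark");rowstat("w13","red");rowstat("w13","gold")
E
```

```text
w9 red
  row 198 293 297 295.0 5 x 0.0145 prot -0.0026 z -0.046
  row 199 293 297 295.0 5 x 0.0143 prot -0.003 z -0.0407
  row 200 292 296 294.2 4 x 0.0137 prot -0.0021 z -0.0406
  row 201 290 296 293.0 7 x 0.0125 prot -0.0019 z -0.0379
  row 202 289 296 292.5 8 x 0.012 prot -0.0019 z -0.0344
  row 203 287 295 291.0 9 x 0.0106 prot -0.0018 z -0.0313
  row 204 287 294 290.5 8 x 0.01 prot -0.0019 z -0.0279
  row 205 287 293 290.0 7 x 0.0096 prot -0.0012 z -0.0273
w11 red
  row 198 293 297 295.0 5 x 0.0144 prot -0.0034 z -0.0425
  row 199 293 297 295.0 5 x 0.0143 prot -0.0028 z -0.0415
  row 200 291 296 293.0 4 x 0.0125 prot -0.0024 z -0.0395
  row 201 290 296 293.0 7 x 0.0124 prot -0.0023 z -0.0363
  row 202 289 295 292.0 7 x 0.0114 prot -0.0024 z -0.0327
  row 203 287 294 290.5 8 x 0.0101 prot -0.0022 z -0.0301
  row 204 287 293 290.0 7 x 0.0096 prot -0.002 z -0.0276
  row 205 288 292 290.0 5 x 0.0096 prot -0.0013 z -0.0271
w11 dark
  row 200 278 280 279.0 3 x 0.0005 prot -0.0041 z -0.0325
  row 201 278 281 279.5 4 x 0.001 prot -0.004 z -0.0297
  row 202 264 287 277.5 15 x -0.0007 pro
[... 853 characters left out ...]
 red
  row 198 293 296 294.5 4 x 0.014 prot -0.0031 z -0.0431
  row 199 292 297 294.5 6 x 0.0139 prot -0.0027 z -0.0413
  row 200 296 296 296.0 1 x 0.0151 prot -0.0024 z -0.0389
  row 201 294 296 295.0 3 x 0.0142 prot -0.002 z -0.037
  row 202 293 295 294.0 3 x 0.0132 prot -0.0019 z -0.034
  row 203 293 294 293.5 2 x 0.0127 prot -0.0017 z -0.0313
w13 gold
  row 209 275 284 279.5 10 x 0.001 prot -0.0045 z -0.0026
  row 210 274 285 279.5 12 x 0.001 prot -0.0047 z 0.0007
  row 211 273 285 279.0 13 x 0.0006 prot -0.0047 z 0.0036
  row 212 273 285 279.0 13 x 0.0006 prot -0.004 z 0.0038
  row 213 274 285 279.5 12 x 0.001 prot -0.0033 z 0.0039
  row 214 275 284 279.5 10 x 0.001 prot -0.0026 z 0.004
```

```bash
python3 rock.py; python3 - <<'E'
from w import wrist
for i in range(4): wrist("w14")
E
python3 rock.py; python3 -c "
import cv2,numpy as np
cv2.imwrite('pics/w14z.png',np.vstack([cv2.resize(cv2.imread('pics/w14.png')[150:330,180:400],None,fx=3,fy=3)]))"
```

```text
18.275 lean 0.3096 tip-x -0.0079 foot [0.5313 0.3129 0.1138] gap along n mm -0.31 force [-0.7 -0.2  6.3] Fn 6.0 w 0.0239
18.275 [0.5231 0.376  0.3126] [3.1339 0.3096 1.6743] [-0.71 -0.19  6.29] 0.023870384139487905
18.325 [0.5231 0.376  0.3127] [3.1338 0.3096 1.6743] [-1.26 -0.18  7.23] 0.023540967319522897
18.375 [0.5231 0.376  0.3127] [3.1338 0.3095 1.6743] [-1.66  0.32  7.67] 0.02400061929420397
18.425 [0.5231 0.376  0.3127] [3.1338 0.3096 1.6743] [-1.59 -0.93  6.54] 0.023627241810947313
18.475 lean 0.3095 tip-x -0.0079 foot [0.5313 0.3129 0.1138] gap along n mm -0.28 force [-1.2 -0.2  6.7] Fn 6.4 w 0.0239
```

View pics/w14z.png

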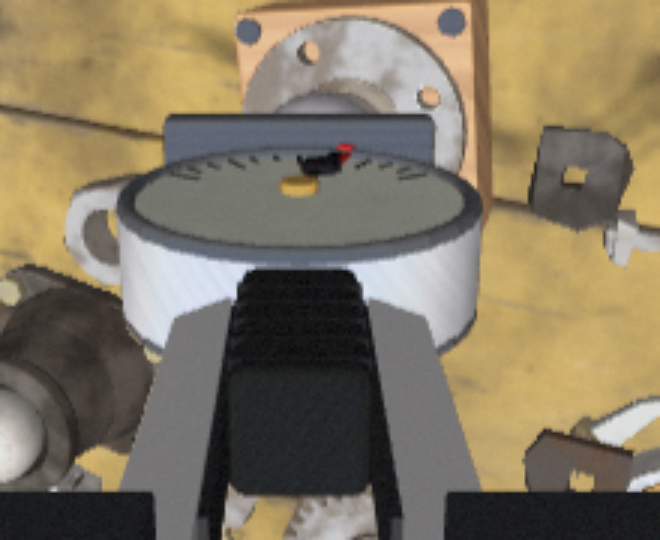

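The needle sits on the mark around (325,158) in the crop. The gripped gauge hasn't shifted in the jaws, and the lean and push are steady. Handing in.

```bash
python3 -c "
from station import ctrl;print(ctrl.hand_in())"
```

```text
the job is handed in; nothing more can be done
None
```

I pressed the cap home, stood the gauge upright on the dome for over a second, and rocked it until the needle lay on the red mark. I handed in at about 18.5 s, still gripping the gauge with its foot on the dome.

- **Cap:** pressing peaked at about 25 N vertical, roughly 29 N in total. That is more than the 10–15 N suggested but under the limits. It stopped hard, its top then measured 112.7 mm against 113 mm, and a side view showed no orange. The measured travel was only 6.5 mm instead of 8, because the starting height read about 2 mm low, so I relied on the end height and the hard stop.
- **Needle:** the last lean was 0.3095 rad, steady, with the needle measuring about 0.311. The readings I used for the mark put it at about 0.305–0.317. The earlier, rougher estimates were 0.28–0.30, so the needle should be within about 0.01–0.02 rad of the middle.
- **Parallax:** in the wrist view most of the visible red lies to the right of the needle. I put this down to the steep viewing angle, since the 3D positions agree. The scene camera could not confirm it because a shaft blocked the dial.
- **Final hold:** the foot was bearing on the dome with about 10 N, and its centre was about 2 mm from the middle of the dome. The gauge had not shifted in the jaws. I saw no contact with any other part.

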